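# Rebuild the notched pan stand

### The job

Three washed slats of the wooden pan stand lie drying on the sloping rack; the fourth is already back on the foot frame. Finish the stand: lay one more slat across the runners beside it, then the last two crosswise on top of that pair, one at each side, every notch seated fully home. Leave the other things on the worktop where they are.

Things in the scene. Friction and masses are not known exactly. Their poses are not given: they have to be found in the camera images.
- slat_a: one of four alike loose light-wood slats, 160 long x 28 wide x 20 thick, 50 to 100 g. Origin at its centre; y along the length, x across the width, z through the thickness. Each broad face has two notches across the full width, 4 deep and 31 long, centred 50 mm either side of the middle; so it is the same end for end or upside down. Starts on the drying rack
- slat_b: slat, just like slat_a (same size, axes and notches); starts on the drying rack
- slat_c: slat, just like slat_a (same size, axes and notches); starts on the drying rack
- slat_d: slat, just like slat_a (same size, axes and notches); starts home on the foot frame, at lower_a
- foot_frame: stand's fixed foot frame, origin on the worktop under its centre, z up: two runners along x, at y = -50 and +50, each 160 long x 28 wide x 20 thick, tops 26 mm above the worktop, with notches in their tops like the slats' at x = -50 and +50. A thin tie rod joins their middles. A slat is home when notch sits in notch: some 1.5 mm play each way
- lower_a (a point): centre of a home slat of the lower pair, at x = +50 of the foot frame, 28 mm above the worktop; the slat lies along the frame's y axis. Any slat may go here. Axes as the frame's (slat_d is here at the start). A slat that is off by more than the play rides 4 or 8 mm high and must be felt into place
- lower_b (a point): centre of a home slat of the lower pair, at x = -50 of the foot frame, 28 mm above the worktop; the slat lies along the frame's y axis. Any slat may go here. Axes as the frame's. Empty at the start
- upper_a (a point): centre of a home slat of the upper pair, at y = +50 of the foot frame, 40 mm above the worktop; the slat lies along the frame's x axis. Any slat may go here. Axes as the frame's. It lies crosswise on the lower pair, notch in notch in the same way
- upper_b (a point): centre of a home slat of the upper pair, at y = -50 of the foot frame, 40 mm above the worktop; the slat lies along the frame's x axis. Any slat may go here. Axes as the frame's
- drying_rack: fixed rack of wood and steel bars, 240 (x) by 170 mm (y), origin on the worktop under its middle. Slats a, b and c lie side by side, 66 mm apart along its x, each sloping up lengthwise to the rack's -y at 0.5 rad (29 degrees), centres 66 mm above the worktop, on two bars under them 72 mm either side of their middles; beside and below their middles is room for fingers
- timer: cream wind-up kitchen timer, 68x68x50 mm; a bystander, to be left alone
- white_ramekin: white ramekin, 71x71x42 mm; a bystander, to be left alone
- tape_roll: roll of paper tape lying flat, 83x66x17 mm; a bystander, to be left alone
- pen: marker pen lying flat, 135x17x16 mm; a bystander, to be left alone
- funnel: grey jam funnel, 139x166x72 mm; a bystander, to be left alone
- salt: salt shaker, 44x44x90 mm; a bystander, to be left alone

How it is judged:
By the outcome, as a careful person would: the job done as asked, in the order asked, and still so for the second after the job is handed in, with the robot touching nothing.
It also fails if it takes over 72 s, if anything falls off the work surface, if the arm or the gripper's body presses on something with over 40 N, if the wrist force passes 120 N, or if a joint passes its speed limit or range.

### The arm

A 7-joint arm with a two-finger parallel gripper is mounted at the origin on a cart in front of the work surface, level with it; the furniture and walls round the work are solid. World frame = base frame: x ahead of the robot, y to its left, z up, the work surface at z = 0. Lengths are in m, angles in rad, forces in N, time in s.
With the tool pointing down it reaches from about 0.425 to 0.8 m from the base axis. Payload 8.3 kg.
Tool frame: the origin (TCP) lies midway between the tips of the shut fingers; the grasp point (between the pads) lies arm.pinch_z behind it (arm.pinch_z is the distance from the TCP to the grasp point, in m); z points along the fingers, y is the line along which they close (so a half turn about z gives the same grasp; the last joint's range is limited). The gripper opens to 85 mm and grips with 20 to 120 N. Pads are 22 mm wide; open, the fingers measure 114 mm over their backs; the gripper's body (76 mm by 85 mm) begins 54 mm behind the grasp point. The pads swing forward as they close: fully open they stand 13 mm farther back than shut.
Start: joints at [1.116, 0.383, 0.016, 1.37, -0.006, 1.388, -0.046], TCP at [0.239, -0.578, 0.231] pointing down, gripper open.
Joint ranges: [-2.95, 2.95], [-0.25, 2.06], [-1.52, 1.56], [0.18, 2.33], [-1.44, 4.58], [0.02, 2.06], [-3.01, 3.01]. Speed limits (rad/s): [2.39, 2.39, 3.01, 3.01, 3.14, 3.14, 3.14].

### API

Orientations are given as a 3x3 rotation matrix whose columns are the frame's x, y, z axes.
In Python, from workcell import readout, vision, ticket, arm gives the robot as it stands.
- The arm moves only by the tool drive_tool, never from a script. Its arguments are lists of equal length, an entry for each row: "linear": the shift along the world's x, y, z in m, a list of three; "spin": the turn about the world's z in rad; "gripper": the gripper command: -1 is fully open, 1 is shut, values between are in proportion. A call has 1 to 8 rows; each row shifts and turns the commanded pose from where the row before left it; what a row does not reach is not made up. A row lasts 1/12 s, in which the tool goes at most 41.7 mm and 7.16 degrees, less where a joint would pass 70% of its speed; a pose out of reach is approached as far as the arm can. A call is refused whole if a number of a shift passes 0.0417 or a number of a turn 0.125, either way. A call with a gripper value outside its range is refused whole. The fingers move at their own pace and stop on an object; "force" is the grip in N (left out, the last holds). Time passes only in rows, so rows that do not move let the fingers close. It gives the time, the measured TCP pose, the force, the opening and the grip force at its end, in the units of the state.
- readout.state(): the state, without advancing time (a new reading comes with each control period).
- vision.camera(name): name is "scene" or "top" or "wrist"; returns the picture (400x640x3 uint8, red, green, blue); there is no depth.
- vision.camera_info(name): a dict with "intrinsics" (3x3 intrinsics, pixels), "R" (3x3) and "t" (3): a world point X has camera coordinates R X + t; the wrist camera has in their place "hand_eye" (4x4, takes a point from camera to tool coordinates, whose origin is the TCP and whose axes are the flange's). Camera axes: x right, y down, z forward; pixel columns grow to the right and rows downward; lengths in m; the calibration is good to about 2 mm. A picture is of the moment at which its call begins: read the wrist's pose just before it. camera_info takes no time and is no camera call.
- ticket.sign_off(): hands the job in; it is judged then, once.
The state is a dict: "time": time; "joint_positions": joint angles; "dq": joint speeds; "tau": joint torques, N m; "tcp_pos": TCP position; "tcp_rot": TCP orientation; "ft_force": force on the tool from outside, world axes, zero at the start; "wrist_torque": the same for the moment, N m; "opening": finger opening in m; "grasp_force": force on a finger pad.
Only numpy, scipy, OpenCV 4.12 (cv2) and the standard library are available. Lean on these libraries where they do the work, as an engineer would, in place of code of your own. Each camera call takes 0.05 s, during which the arm holds its last target. There are 200 camera calls.

## Working session

There is one attempt and no reset: what is moved stays moved. The work goes in short steps, Python scripts to look and compute and a tool call to move; the robot and the scene stay as the last step left them, time stands still between calls to the robot, and variables do not carry over. Pictures are saved under pics/ and viewed, at most 10 in all, crops included, and the job is handed in when it is done.

Besides the shell and the picture viewer there is one more tool, called after ">>>" as name([rows], argument=value, ...), one row to a line, values as JSON. drive_tool: Moves the arm, as the interface text tells. Its arguments: {"type":"object","properties":{"linear":{"type":"array"},"spin":{"type":"array"},"gripper":{"type":"array"},"force":{"type":"number"}},"required":["linear","spin","gripper"]}

```bash
mkdir -p pics; ls; cat > h.py <<'E'
import numpy as np,cv2
from workcell import readout,vision,ticket,arm
E
python3 - <<'E'
from h import *
s=readout.state();print({k:np.round(v,3).tolist() for k,v in s.items()},arm.pinch_z)
for n in("scene","top","wrist"):
    im=vision.camera(n);cv2.imwrite(f"pics/{n}0.png",im[:,:,::-1]);i=vision.camera_info(n)
    print(n,{k:np.round(v,4).tolist() for k,v in i.items()})
a=[cv2.imread(f"pics/{n}0.png") for n in("scene","top","wrist")]
E
```

```text
pics
{'time': 0.0, 'joint_positions': [1.116, 0.384, 0.016, 1.371, -0.006, 1.388, -0.047], 'dq': [-0.0, -0.001, -0.002, -0.0, 0.001, 0.001, 0.0], 'tau': [-0.0, -62.76, 0.844, -37.182, 0.016, 0.014, -0.0], 'tcp_pos': [0.238, -0.577, 0.23], 'tcp_rot': [[0.924, 0.382, -0.001], [0.382, -0.924, 0.002], [-0.0, -0.002, -1.0]], 'ft_force': [-0.044, 0.521, -0.24], 'wrist_torque': [0.029, -0.043, -0.009], 'grasp_force': 0.0, 'opening': 0.085} 0.0187
scene {'intrinsics': [[375.728, 0.0, 314.9804], [0.0, 375.728, 203.0989], [0.0, 0.0, 1.0]], 'R': [[-0.6364, -0.7712, -0.0157], [-0.3583, 0.3135, -0.8794], [0.6831, -0.554, -0.4758]], 't': [0.4074, 0.2543, 0.7512]}
top {'intrinsics': [[449.1531, 0.0, 317.5439], [0.0, 449.1531, 192.1654], [0.0, 0.0, 1.0]], 'R': [[-0.0249, -0.9992, -0.0313], [-0.9822, 0.0302, -0.1853], [0.1861, 0.0261, -0.9822]], 't': [0.0869, 0.5572, 1.1656]}
wrist {'intrinsics': [[297.7531, 0.0, 320.1439], [0.0, 297.7531, 203.003], [0.0, 0.0, 1.0]], 'hand_eye': [[0.0004, -0.9524, -0.3047, 0.0775], [1.0, 0.0001, 0.001, -0.0015], [-0.0009, -0.3047, 0.9524, -0.1422], [0.0, 0.0, 0.0, 1.0]]}
```

View pics/top0.png

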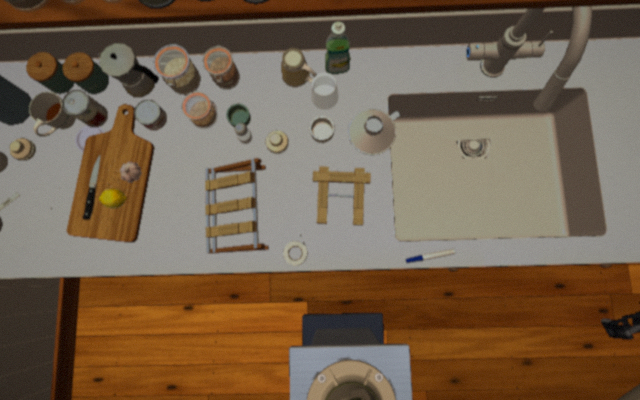

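View pics/scene0.png

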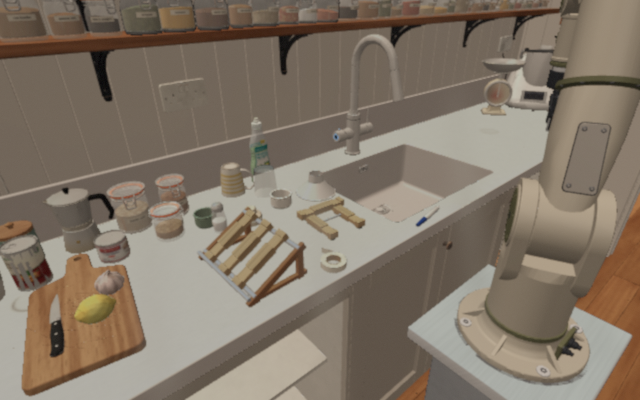

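The top view shows the foot frame at about (341,196), with slat_d on its far end at (341,176). The rack slats are at about (231,181), (229,206) and (230,229). The scene view shows the rack's high end towards world -y. Next I'll get rough positions from the top camera.

```bash
cat >> h.py <<'E'
def ray(name,uv,state=None):
    i=vision.camera_info(name);K=i["intrinsics"]
    d=np.linalg.inv(K)@np.array([uv[0],uv[1],1.])
    if name=="wrist":
        H=np.array(i["hand_eye"]);R=np.array(state["tcp_rot"]);p=np.array(state["tcp_pos"])
        return R@H[:3,3]+p, R@H[:3,:3]@d
    R=np.array(i["R"]);t=np.array(i["t"]);return -R.T@t,R.T@d
def onz(name,uv,z,state=None):
    o,d=ray(name,uv,state);return o+d*(z-o[2])/d[2]
def proj(name,X,state=None):
    i=vision.camera_info(name);K=np.array(i["intrinsics"]);X=np.array(X)
    if name=="wrist":
        H=np.array(i["hand_eye"]);R=np.array(state["tcp_rot"]);c=H[:3,:3].T@(R.T@(X-state["tcp_pos"])-H[:3,3])
    else: c=np.array(i["R"])@X+i["t"]
    return (K@c/c[2])[:2]
E
python3 - <<'E'
from h import *
im=cv2.imread("pics/top0.png")
for n,uv,z in[("slat far",(231,181),.066),("mid",(229.5,207),.066),("near",(231,229),.066),("slat_d",(341,176),.038),("runner near ends",(322,222),.026),("",(358,222),.026),("tape",(295,252),.01),("ramek",(322,129),.04)]:
    print(n,onz("top",uv,z).round(3))
c=np.hstack([im[150:262,195:275],im[150:262,300:380]]);cv2.imwrite("pics/c1.png",cv2.resize(c,None,fx=5,fy=5,interpolation=cv2.INTER_CUBIC))
E
```

```text
slat far [0.595 0.305 0.066]
mid [0.524 0.309 0.066]
near [0.464 0.304 0.066]
slat_d [0.606 0.006 0.038]
runner near ends [0.481 0.062 0.026]
 [ 0.478 -0.036  0.026]
tape [0.402 0.139 0.01 ]
ramek [0.743 0.055 0.04 ]
```

View pics/c1.png

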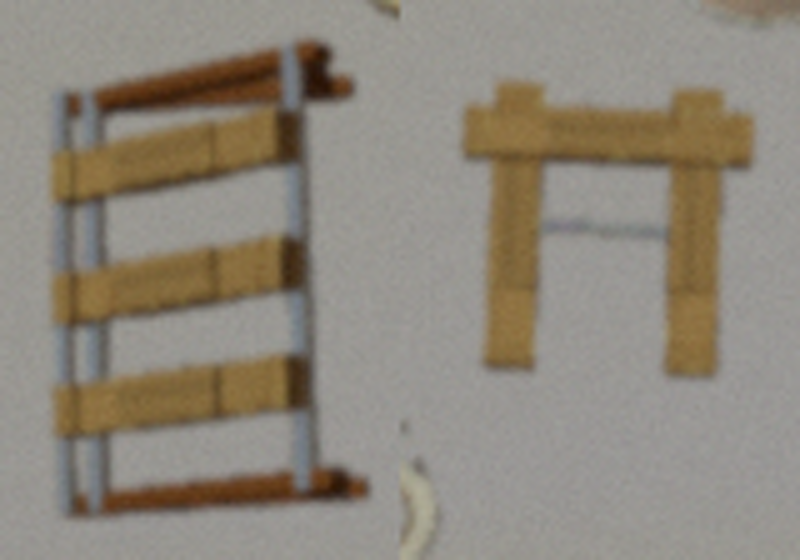

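The crop confirms the layout: the rack is yawed slightly and slat_d sits on the frame's far notches. I'll move to a place where the wrist camera sees both rack and frame.

>>> drive_tool([
  [0.016, 0.0376, 0],
  [0.016, 0.0376, 0],
  [0.016, 0.0376, 0],
  [0.016, 0.0376, 0],
  [0.016, 0.0376, 0],
  [0.016, 0.0376, 0],
  [0.016, 0.0376, 0],
  [0.016, 0.0376, 0],
], spin=[0.0655, 0.0655, 0.0655, 0.0655, 0.0655, 0.0655, 0.0655, 0.0655], gripper=[-1, -1, -1, -1, -1, -1, -1, -1], force=20)

```text
time: 0.82
tcp_pos: [0.3669, -0.2748, 0.2312]
tcp_rot: [[0.607, 0.795, -0.0], [0.795, -0.607, -0.0], [-0.0, 0.0, -1.0]]
ft_force: [1.4, 0.7, -0.5]
opening: 0.0856
grasp_force: 0.0
```

>>> drive_tool([
  [0.016, 0.0376, 0],
  [0.016, 0.0376, 0],
  [0.016, 0.0376, 0],
  [0.016, 0.0376, 0],
  [0.016, 0.0376, 0],
  [0.016, 0.0376, 0],
  [0.016, 0.0376, 0],
  [0.016, 0.0376, 0],
], spin=[0.0655, 0.0655, 0.0655, 0.0655, 0.0655, 0.0655, 0.0655, 0.0655], gripper=[-1, -1, -1, -1, -1, -1, -1, -1])

```text
time: 1.48
tcp_pos: [0.4949, 0.0258, 0.2314]
tcp_rot: [[0.128, 0.992, 0.0], [0.992, -0.128, -0.0], [-0.0, 0.0, -1.0]]
ft_force: [0.9, -0.2, -0.5]
opening: 0.0858
grasp_force: 0.0
```

>>> drive_tool([
  [0.016, 0.0376, 0],
  [0.016, 0.0376, 0],
  [0, 0, 0],
  [0, 0, 0],
], spin=[0.0655, 0.0655, 0, 0], gripper=[-1, -1, -1, -1])

```text
time: 1.82
tcp_pos: [0.5264, 0.1024, 0.2307]
tcp_rot: [[-0.006, 1.0, -0.001], [1.0, 0.006, 0.002], [0.002, -0.001, -1.0]]
ft_force: [-1.4, -0.3, 0.2]
opening: 0.0855
grasp_force: 0.0
```

```bash
cat >> h.py <<'E'
def snap(name,tag):
    s=readout.state();im=vision.camera(name)[:,:,::-1].copy();cv2.imwrite(f"pics/{tag}.png",im);np.save(f"pics/{tag}.npy",s,allow_pickle=True);return s,im
E
python3 - <<'E'
from h import *
s,im=snap("wrist","w1");print(s["time"],s["tcp_pos"],s["tcp_rot"].round(3) if hasattr(s["tcp_rot"],'round') else s["tcp_rot"])
E
```

```text
1.8167 [0.52644448 0.1023626  0.23065513] [[-0.006  1.    -0.001]
 [ 1.     0.006  0.002]
 [ 0.002 -0.001 -1.   ]]
```

View pics/w1.png

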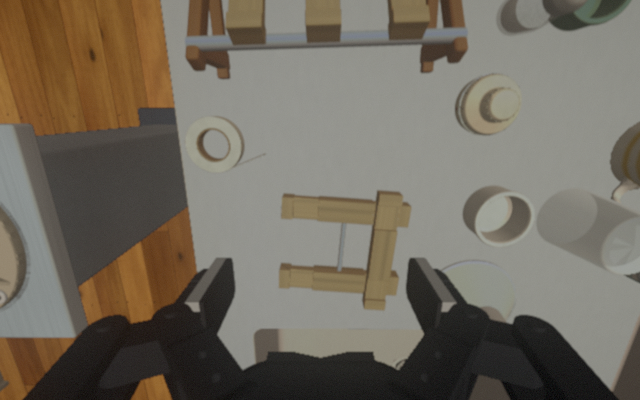

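The wrist view shows the frame's runners at about (280-400, 208) and (280-390, 277). slat_d runs from (390,195) to (375,305), and the rack's high ends are at the top. I'll zoom in on the frame.

```bash
python3 - <<'E'
from h import *
im=cv2.imread("pics/w1.png")
cv2.imwrite("pics/c2.png",cv2.resize(im[180:315,270:420],None,fx=4,fy=4,interpolation=cv2.INTER_CUBIC))
hsv=cv2.cvtColor(im,cv2.COLOR_BGR2HSV)
for p in[(295,207),(340,210),(388,200),(382,250),(330,240),(300,276),(298,220),(385,262)]:print(p,hsv[p[1],p[0]])
E
```

```text
(295, 207) [ 19  90 142]
(340, 210) [ 20  90 124]
(388, 200) [ 21  91 134]
(382, 250) [ 20  96 133]
(330, 240) [ 30  12 148]
(300, 276) [ 20  90 141]
(298, 220) [ 34  12 148]
(385, 262) [ 21  97 126]
```

View pics/c2.png

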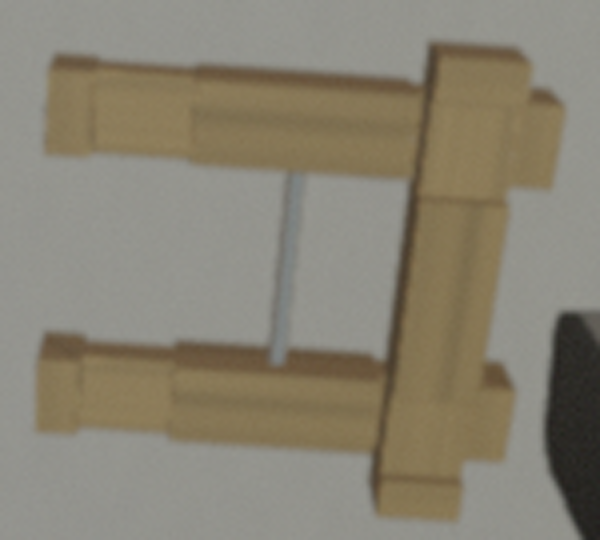

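>>> drive_tool([
  [0, 0.035, 0],
  [0, 0.035, 0],
  [0, 0.035, 0],
  [0, 0.02, 0],
  [0, 0, 0],
  [0, 0, 0],
], spin=[0.01, 0.01, 0.01, 0.01, 0.01, 0], gripper=[-1, -1, -1, -1, -1, -1])

```text
time: 2.37
tcp_pos: [0.5266, 0.2236, 0.2311]
tcp_rot: [[-0.051, 0.999, -0.0], [0.999, 0.051, -0.001], [-0.001, -0.0, -1.0]]
ft_force: [0.5, -0.5, -0.1]
opening: 0.0853
grasp_force: 0.0
```

```bash
python3 - <<'E'
from h import *
s,im=snap("wrist","w2");print(s["time"],s["tcp_pos"].round(4),s["tcp_rot"].round(3))
cv2.imwrite("pics/w2.png",im)
E
```

```text
2.3667 [0.5266 0.2236 0.2311] [[-0.051  0.999 -0.   ]
 [ 0.999  0.051 -0.001]
 [-0.001 -0.    -1.   ]]
```

View pics/w2.png

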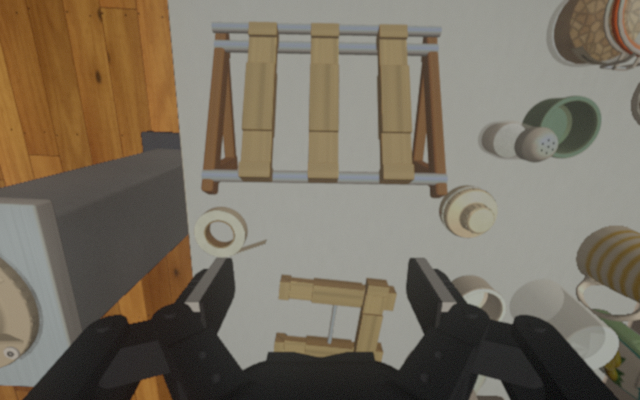

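w2 shows the rack slats in full: slat centres are at about (261,100), (324,100) and (395,102), on bars at (325,47) and (325,177). In c2 the runner top corners are readable, so I'll convert those to positions.

```bash
python3 - <<'E'
from h import *
s=np.load("pics/w1.npy",allow_pickle=True).item()
def q(p,z):
    return onz("wrist",((p[0]+.5)/4-.5+270,(p[1]+.5)/4-.5+180),z,s)[:2]
P=[(45,153),(553,188),(50,69),(563,105),(37,431),(503,461),(40,350),(513,386)]
W=np.array([q(p,.026) for p in P]);print(W.round(4))
Wm=np.array([[-80,-1],]);loc=np.array([[-80,36],[80,36],[-80,64],[80,64],[-80,-64],[80,-64],[-80,-36],[80,-36]])/1e3
def fit(l,w):
    lc,wc=l.mean(0),w.mean(0);U,S,V=np.linalg.svd((l-lc).T@(w-wc));R=(V.T@U.T);return R,wc-R@lc
R,t=fit(loc,W);print("frame",t.round(4),"yaw",np.arctan2(R[1,0],R[0,0]).round(4));print("resid mm",((W-(loc@R.T+t))*1e3).round(1).tolist())
D=np.array([q(p,.038) for p in [(432,44),(530,62),(378,480),(462,480)]]);print("slat_d",((D-t)@R*1e3).round(1).tolist())
# rack slats
s=np.load("pics/w2.npy",allow_pickle=True).item();im=cv2.imread("pics/w2.png")
hsv=cv2.cvtColor(im,cv2.COLOR_BGR2HSV);m=cv2.inRange(hsv,(14,65,70),(28,140,255));m[195:]=0;m[:,:240]=0;m[:,420:]=0
n,l,st,c=cv2.connectedComponentsWithStats(m)
for i in range(1,n):
    if st[i,4]>200:print(st[i],c[i].round(1))
for r in(30,40,60,75,90,105,120,140,150,165):
    x=np.flatnonzero(m[r]);sp=np.split(x,np.flatnonzero(np.diff(x)>6)+1);print(r,[(int(a[0]),int(a[-1])) for a in sp if len(a)])
E
```

```text
[[ 0.4768  0.051 ]
 [ 0.6357  0.0402]
 [ 0.4792  0.0782]
 [ 0.6362  0.0677]
 [ 0.4707 -0.0488]
 [ 0.6283 -0.0595]
 [ 0.4728 -0.0181]
 [ 0.6292 -0.0305]]
frame [0.5536 0.01  ] yaw -0.0694
resid mm [[0.5, -0.5], [-0.2, -0.1], [1.0, -1.2], [-1.7, -0.7], [1.3, -0.5], [-0.7, -0.1], [1.5, 2.3], [-1.7, 0.9]]
slat_d [[33.1, 82.5], [62.4, 79.3], [35.3, -66.5], [62.8, -64.4]]
[ 240   22   38  159 4849] [259.2 102.5]
[ 308   23   31  159 4456] [323.4 104. ]
[ 377   25   43  159 5141] [395.1 107.2]
30 [(248, 277), (311, 338), (379, 406)]
40 [(249, 277), (312, 337), (377, 405)]
60 [(248, 276), (311, 337), (378, 406)]
75 [(246, 276), (310, 338), (379, 408)]
90 [(245, 275), (310, 337), (378, 409)]
105 [(244, 274), (310, 337), (379, 410), (419, 419)]
120 [(243, 274), (309, 337), (379, 410), (417, 419)]
140 [(243, 272), (309, 337), (380, 419)]
150 [(242, 271), (309, 337), (381, 419)]
165 [(240, 271), (308, 337), (381, 417)]
```

```bash
python3 - <<'E'
from h import *
s=np.load("pics/w2.npy",allow_pickle=True).item();im=cv2.imread("pics/w2.png")
g=cv2.cvtColor(im,cv2.COLOR_BGR2GRAY).astype(float)
for c in((252,266),(313,333),(387,404)):
    p=g[:,c[0]:c[1]].mean(1);d=np.diff(p)
    print(c,"mins",[ (r,round(p[r]-(p[r-2]+p[r+2])/2,1)) for r in range(18,192) if p[r]-(p[r-2]+p[r+2])/2<-4])
# centre: row 105 mid rows ~ slat middle
for nm,edge,sg in(("L",lambda r:np.interp(r,[75,150],[245.5,241.5]),1),("M",lambda r:np.interp(r,[75,150],[309.7,308.5]),1),("M2",lambda r:np.interp(r,[75,150],[338,337.5]),-1),("R",lambda r:np.interp(r,[75,120],[408.5,410.5]),-1)):
    a=onz("wrist",(edge(65),65),.0583,s);b=onz("wrist",(edge(131),131),.0913,s);d=(b-a)[:2]
    mid=(a+b)[:2]/2;u=d/np.linalg.norm(d);n=np.array([-u[1],u[0]]);n=n*np.sign(n[0])
    print(nm,"sep",np.linalg.norm(d).round(4),"centre",(mid+n*.014*sg+u*.0048).round(4),"dir",np.arctan2(u[1],u[0])+np.pi/2)
E
```

```text
(252, 266) mins [(22, np.float64(-6.9)), (23, np.float64(-8.9)), (34, np.float64(-4.9)), (35, np.float64(-33.6)), (36, np.float64(-24.2)), (129, np.float64(-18.3)), (130, np.float64(-23.4)), (177, np.float64(-12.8)), (178, np.float64(-18.6)), (179, np.float64(-14.6)), (180, np.float64(-23.5)), (181, np.float64(-19.1))]
(313, 333) mins [(23, np.float64(-4.7)), (24, np.float64(-9.2)), (25, np.float64(-4.9)), (36, np.float64(-29.0)), (37, np.float64(-29.2)), (130, np.float64(-16.0)), (131, np.float64(-24.7)), (178, np.float64(-10.7)), (179, np.float64(-18.0)), (180, np.float64(-14.4)), (181, np.float64(-23.0)), (182, np.float64(-19.8))]
(387, 404) mins [(25, np.float64(-8.0)), (26, np.float64(-6.9)), (37, np.float64(-18.6)), (38, np.float64(-33.3)), (39, np.float64(-9.4)), (131, np.float64(-10.5)), (132, np.float64(-26.9)), (133, np.float64(-6.9)), (179, np.float64(-4.9)), (180, np.float64(-18.3)), (181, np.float64(-16.2)), (182, np.float64(-21.8)), (183, np.float64(-21.8))]
L sep 0.0597 centre [0.4635 0.3042] dir 0.05960221360079632
M sep 0.0597 centre [0.525  0.3071] dir 0.04459439935953724
M2 sep 0.0598 centre [0.5239 0.3074] dir 0.031823061439355316
R sep 0.0598 centre [0.5915 0.3111] dir 0.016572387004619937
```

>>> drive_tool([
  [-0.002, 0.04, 0],
  [0, 0.04, -0.01],
  [0, 0.003, -0.03],
  [0, 0, -0.04],
  [0, 0, -0.02],
  [0, 0, 0],
  [0, 0, 0],
], spin=[-0.012, 0, 0, 0, 0, 0, 0], gripper=[-0.08, -0.08, -0.08, -0.08, -0.08, -0.08, -0.08])

```text
time: 3.0
tcp_pos: [0.5253, 0.3044, 0.1308]
tcp_rot: [[-0.034, 0.999, -0.002], [0.999, 0.034, -0.002], [-0.002, -0.002, -1.0]]
ft_force: [-0.1, 0.8, 0.6]
opening: 0.046
grasp_force: 0.0
```

```bash
python3 - <<'E'
from h import *
s,im=snap("wrist","w3");print(s["tcp_pos"].round(4),s["tcp_rot"].round(3)[0],s["opening"])
cv2.imwrite("pics/c3.png",im[:, 60:580])
print(proj("wrist",s["tcp_pos"]+s["tcp_rot"]@[0,0,-.0187],s))
hsv=cv2.cvtColor(im,cv2.COLOR_BGR2HSV);m=cv2.inRange(hsv,(14,65,70),(28,140,255))
for r in(130,160,190,220,250,280):
    x=np.flatnonzero(m[r]);sp=np.split(x,np.flatnonzero(np.diff(x)>6)+1);print(r,[(int(a[0]),int(a[-1])) for a in sp if len(a)>8])
E
```

```text
[0.5253 0.3044 0.1308] [-0.034  0.999 -0.002] 0.04599171099645132
[322.3404104  282.29334969]
130 [(222, 260), (304, 338), (389, 427), (626, 639)]
160 [(177, 202), (220, 258), (303, 338), (392, 430), (445, 469)]
190 [(174, 203), (216, 258), (302, 339), (392, 434), (441, 472)]
220 [(171, 205), (214, 257), (302, 340), (393, 475)]
250 [(168, 190), (199, 255), (301, 340), (394, 447), (467, 478)]
280 [(165, 177), (206, 236), (302, 340), (404, 450), (470, 481)]
```

View pics/c3.png

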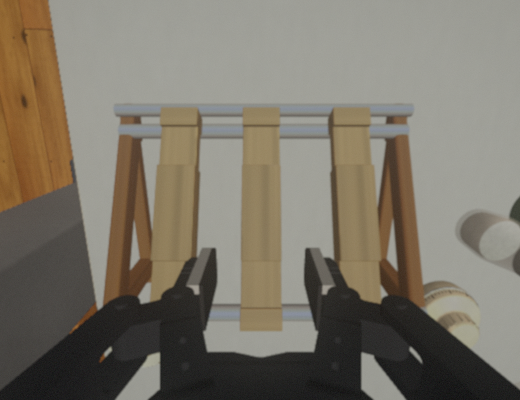

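The slat is centred between the fingers at column 321, and the notch lines are at rows 165 and 261. Descending and gripping.

>>> drive_tool([
  [0, 0.002, -0.03],
  [0, 0, -0.03],
  [0, 0, -0.019],
  [0, 0, 0],
  [0, 0, 0],
  [0, 0, 0],
  [0, 0, 0],
  [0, 0, 0],
], spin=[0, 0, 0, 0, 0, 0, 0, 0], gripper=[-0.08, -0.08, -0.08, -0.08, 1, 1, 1, 1], force=30)

```text
time: 3.72
tcp_pos: [0.5264, 0.3096, 0.055]
tcp_rot: [[-0.037, 0.999, 0.004], [0.999, 0.037, 0.001], [0.001, 0.004, -1.0]]
ft_force: [-1.0, -1.9, 8.7]
opening: 0.0275
grasp_force: 35.8
```

```bash
python3 - <<'E'
from h import *
s=np.load("pics/w3.npy",allow_pickle=True).item()
a=onz("wrist",(321,165),.0583,s);b=onz("wrist",(321,261),.0913,s);print(a,b,(a+b)/2-[0,.0048,0])
s=readout.state();print(s["tcp_pos"],s["ft_force"],s["wrist_torque"])
E
```

```text
[0.52349129 0.34358879 0.0583    ] [0.5255721  0.28359487 0.0913    ] [0.5245317  0.30879183 0.0748    ]
[0.52637994 0.30964932 0.05497203] [-1.03631833 -1.94846031  8.67230095] [-0.41637908  0.08964711 -0.02600014]
```

>>> drive_tool([
  [0, 0, 0.02],
  [0, 0, 0.04],
  [0, 0, 0.04],
  [-0.003, -0.02, 0.01],
  [-0.003, -0.038, 0],
  [-0.003, -0.038, 0],
  [-0.003, -0.038, 0],
  [-0.003, -0.038, 0],
], spin=[0, 0, 0, -0.02, -0.02, -0.02, -0.02, -0.026], gripper=[1, 1, 1, 1, 1, 1, 1, 1])

```text
time: 4.38
tcp_pos: [0.5096, 0.136, 0.1636]
tcp_rot: [[0.068, 0.998, 0.002], [0.998, -0.068, 0.0], [0.0, 0.002, -1.0]]
ft_force: [1.0, -0.1, -0.9]
opening: 0.0272
grasp_force: 34.9
```

>>> drive_tool([
  [-0.003, -0.038, 0],
  [-0.003, -0.038, 0],
  [-0.003, -0.038, 0],
  [-0.001, -0.01, 0],
  [0, 0, 0],
  [0, 0, 0],
], spin=[0, 0, 0, 0, 0, 0], gripper=[1, 1, 1, 1, 1, 1])

```text
time: 4.88
tcp_pos: [0.5001, 0.0131, 0.1632]
tcp_rot: [[0.069, 0.998, 0.002], [0.998, -0.069, 0.0], [0.0, 0.002, -1.0]]
ft_force: [-0.2, 0.5, -0.6]
opening: 0.0274
grasp_force: 34.8
```

```bash
python3 - <<'E'
from h import *
s,im=snap("wrist","w4");print(s["time"],s["tcp_pos"].round(4),s["tcp_rot"].round(3)[0],s["opening"],s["ft_force"],s["wrist_torque"])
# predicted frame features
t=np.array([.5536,.010]);a=-.0694;R=np.array([[np.cos(a),-np.sin(a)],[np.sin(a),np.cos(a)]])
v=im.copy()
for l in[(-80,36),(-80,64),(-65.5,64),(-34.5,64),(-80,-36),(-80,-64),(80,36),(80,64),(-34.5,36)]:
    p=proj("wrist",[*(R@(np.array(l)/1e3)+t),.026],s);cv2.circle(v,(int(p[0]+.5),int(p[1]+.5)),2,(0,0,255),1)
cv2.imwrite("pics/c4.png",v)
E
```

```text
4.8833 [0.5001 0.0131 0.1632] [0.069 0.998 0.002] 0.027405863602339466 [-0.15731248  0.51188284 -0.57685411] [ 0.07849549  0.05207848 -0.02367826]
```

View pics/c4.png

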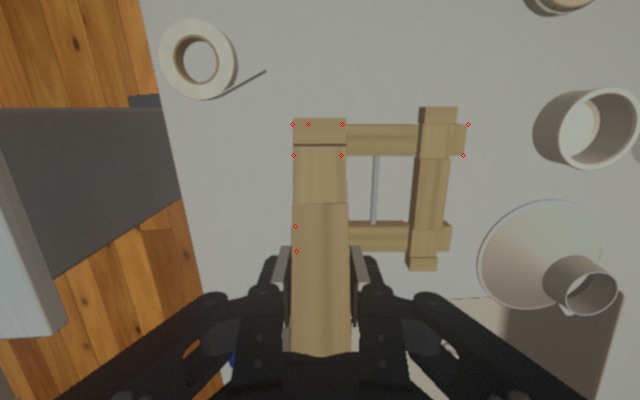

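c4 shows my predicted frame points landing on the real corners, for example (466,125) and (463,155). Descending so the runners level the slat in a light grip.

>>> drive_tool([
  [0.0035, 0, -0.035],
  [0, 0, -0.035],
  [0, 0, -0.03],
  [0, 0, -0.01],
  [0, 0, -0.006],
  [0, 0, -0.006],
  [0, 0, -0.004],
  [0, 0, 0],
], spin=[0, 0, 0, 0, 0, 0, 0, 0], gripper=[1, 1, 1, 1, 1, 1, 1, 1], force=20)

```text
time: 5.6
tcp_pos: [0.5039, 0.0146, 0.0373]
tcp_rot: [[0.066, 0.998, 0.001], [0.998, -0.066, 0.001], [0.001, 0.001, -1.0]]
ft_force: [0.6, 2.9, -1.1]
opening: 0.0275
grasp_force: 34.7
```

>>> drive_tool([
  [0, 0, -0.004],
  [0, 0, -0.004],
  [0, 0, -0.003],
  [0, 0, -0.003],
  [0, 0, 0],
], spin=[0, 0, 0, 0, 0], gripper=[1, 1, 1, 1, 1])

```text
time: 6.02
tcp_pos: [0.5037, 0.0125, 0.0224]
tcp_rot: [[0.069, 0.998, 0.001], [0.998, -0.069, -0.001], [-0.001, 0.001, -1.0]]
ft_force: [1.4, -1.7, 3.0]
opening: 0.0269
grasp_force: 35.7
```

>>> drive_tool([
  [0, 0, -0.002],
  [0, 0, -0.002],
  [0, 0, -0.002],
  [0, 0, 0],
], spin=[0, 0, 0, 0], gripper=[1, 1, 1, 1])

```text
time: 6.35
tcp_pos: [0.5037, 0.0119, 0.0166]
tcp_rot: [[0.069, 0.998, 0.001], [0.998, -0.069, -0.001], [-0.001, 0.001, -1.0]]
ft_force: [1.7, -3.8, 3.2]
opening: 0.0272
grasp_force: 36.1
```

```bash
python3 - <<'E'
from h import *
s,im=snap("wrist","w5");print(s["time"],s["tcp_pos"].round(4),s["ft_force"].round(1),s["wrist_torque"].round(2),s["grasp_force"])
t=np.array([.5536,.010]);a=-.0694;R=np.array([[np.cos(a),-np.sin(a)],[np.sin(a),np.cos(a)]])
v=im.copy()
for x in(-64,-36):
  for y in(34.5,65.5,80):
    p=proj("wrist",[*(R@(np.array((x,y))/1e3)+t),.038],s);cv2.circle(v,(int(p[0]+.5),int(p[1]+.5)),2,(0,0,255),1)
cv2.imwrite("pics/c5.png",v[100:400,160:560])
E
```

```text
6.35 [0.5037 0.0119 0.0166] [ 1.7 -3.8  3.2] [-0.48 -0.35 -0.11] 36.134299635887146
```

View pics/c5.png

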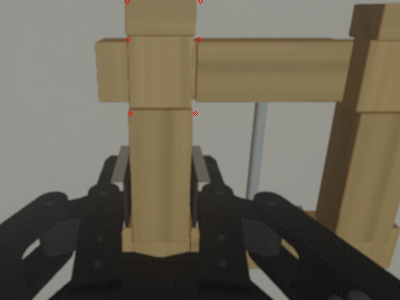

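c5 shows the slat over the runner notch. Its edges agree with the predictions to within about 3 px, apart from a small remaining tilt. Pressing a bit further before release.

>>> drive_tool([
  [0, 0, -0.002],
  [0, 0, -0.002],
  [0, 0, 0],
], spin=[0, 0, 0], gripper=[1, 1, 1])

```text
time: 6.65
tcp_pos: [0.5039, 0.0118, 0.0146]
tcp_rot: [[0.069, 0.998, 0.001], [0.998, -0.069, -0.003], [-0.003, 0.001, -1.0]]
ft_force: [-10.0, -6.7, 30.7]
opening: 0.0272
grasp_force: 40.3
```

>>> drive_tool([
  [0, 0, 0],
  [0, 0, 0],
  [0, 0, 0.005],
  [0, 0, 0.02],
  [0, 0, 0.035],
  [0, 0, 0.035],
  [0, 0, 0.01],
  [0, 0, 0],
], spin=[0, 0, 0, 0, 0, 0, 0, 0], gripper=[-0.1, -0.1, -0.1, -0.1, -0.1, -0.1, -0.1, -0.1])

```text
time: 7.32
tcp_pos: [0.5052, 0.0137, 0.1206]
tcp_rot: [[0.067, 0.998, 0.006], [0.998, -0.067, -0.0], [0.0, 0.006, -1.0]]
ft_force: [-0.4, -0.6, -0.6]
opening: 0.0466
grasp_force: 0.0
```

```bash
python3 - <<'E'
from h import *
s,im=snap("wrist","w6");print(s["time"],s["tcp_pos"].round(4),s["ft_force"].round(1),s["opening"])
t=np.array([.5536,.010]);a=-.0694;R=np.array([[np.cos(a),-np.sin(a)],[np.sin(a),np.cos(a)]])
v=im.copy()
for x in(-64,-36,36,64):
  for y in(-80,-65.5,-34.5,34.5,65.5,80):
    p=proj("wrist",[*(R@(np.array((x,y))/1e3)+t),.038],s);cv2.circle(v,(int(p[0]+.5),int(p[1]+.5)),1,(0,0,255),-1)
cv2.imwrite("pics/c6.png",cv2.resize(v[70:370,200:500],None,fx=2,fy=2))
E
```

```text
7.3167 [0.5052 0.0137 0.1206] [-0.4 -0.6 -0.6] 0.04663830372440983
```

View pics/c6.png

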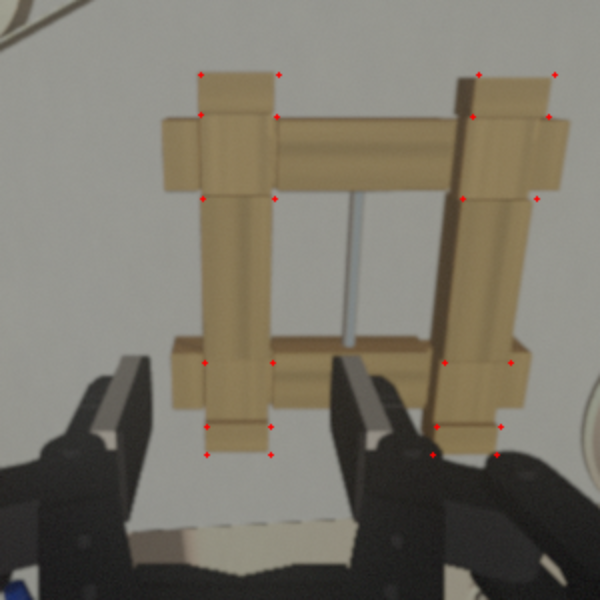

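c6 shows the new slat's edges and notch lines in the same rows as slat_d's, so it looks home. I'll confirm by touch, pressing over each runner with closed fingers; a home slat's top should be at 38 mm.

>>> drive_tool([
  [0.001, 0.025, 0],
  [0, 0.025, -0.01],
  [0, 0, -0.035],
  [0, 0, -0.023],
  [0, 0, -0.005],
  [0, 0, -0.005],
  [0, 0, -0.003],
  [0, 0, -0.003],
], spin=[0, 0, 0, 0, 0, 0, 0, 0], gripper=[1, 1, 1, 1, 1, 1, 1, 1])

```text
time: 8.03
tcp_pos: [0.5048, 0.0631, 0.0339]
tcp_rot: [[0.068, 0.998, 0.001], [0.998, -0.068, 0.0], [0.0, 0.001, -1.0]]
ft_force: [-10.9, -0.9, 39.5]
opening: -0.0003
grasp_force: 21.2
```

>>> drive_tool([
  [0, 0, 0],
  [0, 0, 0.004],
  [0, 0, 0.01],
  [-0.002, -0.033, 0.01],
  [-0.002, -0.034, 0],
  [-0.002, -0.033, -0.01],
  [0, 0, -0.007],
  [0, 0, -0.004],
], spin=[0, 0, 0, 0, 0, 0, 0, 0], gripper=[1, 1, 1, 1, 1, 1, 1, 1])

```text
time: 8.7
tcp_pos: [0.4983, -0.0397, 0.0367]
tcp_rot: [[0.073, 0.997, 0.001], [0.997, -0.073, -0.001], [-0.001, 0.001, -1.0]]
ft_force: [0.7, 0.7, -0.0]
opening: -0.0001
grasp_force: 0.0
```

>>> drive_tool([
  [0, 0, -0.003],
  [0, 0, 0],
  [0, 0, 0],
], spin=[0, 0, 0], gripper=[1, 1, 1])

```text
time: 8.95
tcp_pos: [0.4988, -0.0355, 0.0342]
tcp_rot: [[0.066, 0.998, 0.001], [0.998, -0.066, 0.0], [0.0, 0.001, -1.0]]
ft_force: [-0.7, -0.7, 4.5]
opening: -0.0001
grasp_force: 2.0
```

Both presses stop at 34 mm, which is the notch floor in a home slat's top face. So the lower slat is fully seated. Refining the other two rack slats from w3.

```bash
python3 - <<'E'
from h import *
s=np.load("pics/w3.npy",allow_pickle=True).item()
for nm,e,sg in(("L",(219.5,212.2),1),("R",(431.3,439.3),-1)):
    a=onz("wrist",(e[0],165),.0583,s);b=onz("wrist",(e[1],260),.0913,s);d=(b-a)[:2]
    mid=(a+b)[:2]/2;u=d/np.linalg.norm(d);n=np.array([-u[1],u[0]]);n=n*np.sign(n[0])
    print(nm,"sep",np.linalg.norm(d).round(4),"centre",(mid+n*.014*sg+u*.0048).round(4),"yaw",np.arctan2(u[1],u[0])+np.pi/2)
print(readout.state()["joint_positions"].round(2))
E
```

```text
L sep 0.0593 centre [0.4645 0.3068] yaw 0.026177646104234453
R sep 0.0592 centre [0.591  0.3113] yaw 0.04438124639596874
[ 0.5   0.38 -0.58  1.92  0.26  0.92 -0.27]
```

>>> drive_tool([
  [0, 0, 0.03],
  [0, 0, 0.04],
  [0.0102, 0.0385, 0.04],
  [0.0102, 0.0385, 0.015],
  [0.0102, 0.0385, 0],
  [0.0102, 0.0385, 0],
  [0.0102, 0.0385, 0],
  [0.0102, 0.0385, 0],
], spin=[0, 0, 0.013, 0.013, 0.013, 0.013, 0.013, 0.013], gripper=[-0.08, -0.08, -0.08, -0.08, -0.08, -0.08, -0.08, -0.08])

```text
time: 9.62
tcp_pos: [0.5564, 0.1867, 0.1482]
tcp_rot: [[-0.012, 1.0, 0.001], [1.0, 0.012, 0.001], [0.001, 0.001, -1.0]]
ft_force: [0.6, 0.3, 0.9]
opening: 0.0458
grasp_force: 0.0
```

>>> drive_tool([
  [0.0102, 0.0385, 0],
  [0.0102, 0.0385, 0],
  [0.0102, 0.0385, 0],
  [0, 0, 0],
  [0, 0, -0.02],
  [0, 0, 0],
  [0, 0, 0],
], spin=[0.013, 0.013, 0, 0, 0, 0, 0], gripper=[-0.08, -0.08, -0.08, -0.08, -0.08, -0.08, -0.08])

```text
time: 10.2
tcp_pos: [0.5859, 0.2992, 0.1266]
tcp_rot: [[-0.038, 0.999, -0.003], [0.999, 0.038, -0.001], [-0.001, -0.003, -1.0]]
ft_force: [1.0, -0.0, -0.5]
opening: 0.0459
grasp_force: 0.0
```

```bash
python3 - <<'E'
from h import *
s,im=snap("wrist","w7");print(s["time"],s["tcp_pos"].round(4),s["tcp_rot"].round(3)[0],s["opening"])
hsv=cv2.cvtColor(im,cv2.COLOR_BGR2HSV);m=cv2.inRange(hsv,(14,65,70),(28,140,255))
for r in(165,190,220,250):
    x=np.flatnonzero(m[r]);sp=np.split(x,np.flatnonzero(np.diff(x)>6)+1);print(r,[(int(a[0]),int(a[-1])) for a in sp if len(a)>8])
g=cv2.cvtColor(im,cv2.COLOR_BGR2GRAY).astype(float);p=g[:,310:332].mean(1)
print([(r,round(p[r]-(p[r-2]+p[r+2])/2)) for r in range(90,340) if p[r]-(p[r-2]+p[r+2])/2<-6])
E
```

```text
10.2 [0.5859 0.2992 0.1266] [-0.038  0.999 -0.003] 0.04589477583469404
165 [(95, 179), (313, 351), (380, 398)]
190 [(91, 177), (313, 351), (376, 399)]
220 [(89, 99), (108, 174), (313, 352), (377, 401)]
250 [(82, 171), (313, 352), (380, 402)]
[(115, -8), (116, -30), (117, -13), (302, -10), (303, -18), (325, -11)]
```

```bash
python3 - <<'E'
from h import *
s=np.load("pics/w7.npy",allow_pickle=True).item();im=cv2.imread("pics/w7.png")
g=cv2.cvtColor(im,cv2.COLOR_BGR2GRAY).astype(float);p=g[:,318:346].mean(1)
print([(r,round(p[r]-(p[r-2]+p[r+2])/2)) for r in range(130,340) if p[r]-(p[r-2]+p[r+2])/2<-3])
print([(r,round(p[r+2]-p[r-2])) for r in range(130,340) if abs(p[r+2]-p[r-2])>4])
for r,z in((165,.0583),(215,.0748),(260,.0913)):
    print(r,onz("wrist",(352.3,r),z,s)-[.014,0,0],onz("wrist",(313,r),z,s)+[.014,0,0])
E
```

```text
[(254, -7), (255, -6), (302, -10), (303, -21), (304, -3), (324, -4), (325, -10), (326, -7)]
[(154, -7), (155, -7), (156, -7), (252, -5), (255, 6), (256, 10), (257, 8), (300, -15), (301, -24), (302, -12), (304, 14), (305, 21), (306, 9), (324, 4), (325, 18), (326, 27), (327, 28), (328, 21), (329, 9)]
165 [0.59208013 0.34018405 0.0583    ] [0.59208431 0.33911072 0.0583    ]
215 [0.59268209 0.30830257 0.0748    ] [0.59346955 0.30724939 0.0748    ]
260 [0.59285815 0.282408   0.0913    ] [0.59467127 0.28138503 0.0913    ]
```

>>> drive_tool([
  [0.0067, 0.0105, 0],
  [0, 0, -0.03],
  [0, 0, -0.03],
  [0, 0, -0.013],
  [0, 0, 0],
  [0, 0, 0],
  [0, 0, 0],
  [0, 0, 0],
], spin=[0, 0, 0, 0, 0, 0, 0, 0], gripper=[-0.08, -0.08, -0.08, -0.08, -0.08, 1, 1, 1], force=20)

```text
time: 10.92
tcp_pos: [0.5949, 0.3098, 0.0569]
tcp_rot: [[-0.036, 0.999, 0.003], [0.999, 0.036, 0.001], [0.001, 0.003, -1.0]]
ft_force: [0.0, -0.1, 0.0]
opening: 0.0276
grasp_force: 27.3
```

>>> drive_tool([
  [0, 0, 0],
], spin=[0], gripper=[1])

```text
time: 11.0
tcp_pos: [0.5948, 0.3097, 0.0564]
tcp_rot: [[-0.036, 0.999, 0.002], [0.999, 0.036, 0.001], [0.001, 0.002, -1.0]]
ft_force: [0.9, -0.2, 4.9]
opening: 0.0277
grasp_force: 27.9
```

>>> drive_tool([
  [0, 0, 0.02],
  [0, 0, 0.04],
  [0, 0, 0.04],
  [-0.00325, -0.0249, 0.01],
  [-0.00325, -0.0249, 0],
  [-0.00325, -0.0249, 0],
  [-0.00325, -0.0249, 0],
  [-0.00325, -0.0249, 0],
], spin=[0, 0, 0, -0.12, -0.12, -0.12, -0.12, -0.12], gripper=[1, 1, 1, 1, 1, 1, 1, 1])

```text
time: 11.67
tcp_pos: [0.5775, 0.184, 0.1656]
tcp_rot: [[0.539, 0.842, 0.002], [0.842, -0.539, 0.001], [0.001, 0.001, -1.0]]
ft_force: [-0.4, -0.5, -1.0]
opening: 0.027
grasp_force: 27.3
```

>>> drive_tool([
  [-0.00325, -0.0249, 0],
  [-0.00325, -0.0249, 0],
  [-0.00325, -0.0249, 0],
  [-0.00325, -0.0249, 0],
  [-0.00325, -0.0249, 0],
  [-0.00325, -0.0249, 0],
  [-0.00325, -0.0249, 0],
  [-0.00325, -0.0249, 0],
], spin=[-0.12, -0.12, -0.12, -0.12, -0.12, -0.12, -0.12, -0.12], gripper=[1, 1, 1, 1, 1, 1, 1, 1])

```text
time: 12.33
tcp_pos: [0.5516, -0.0152, 0.1656]
tcp_rot: [[0.999, 0.042, 0.002], [0.042, -0.999, 0.0], [0.002, -0.0, -1.0]]
ft_force: [1.6, -0.0, -0.9]
opening: 0.0273
grasp_force: 27.3
```

>>> drive_tool([
  [-0.003, -0.0249, 0],
  [0, 0, 0],
  [0, 0, 0],
], spin=[-0.116, 0, 0], gripper=[1, 1, 1])

```text
time: 12.58
tcp_pos: [0.5487, -0.041, 0.1654]
tcp_rot: [[0.997, -0.072, 0.001], [-0.072, -0.997, -0.001], [0.001, 0.001, -1.0]]
ft_force: [-0.4, 0.8, -1.0]
opening: 0.0274
grasp_force: 27.3
```

```bash
python3 - <<'E'
from h import *
s,im=snap("wrist","w8");print(s["time"],s["tcp_pos"].round(4),s["tcp_rot"].round(3)[0],s["ft_force"].round(1),s["joint_positions"].round(2))
t=np.array([.5528,.011]);a=-.0694;R=np.array([[np.cos(a),-np.sin(a)],[np.sin(a),np.cos(a)]])
v=im.copy()
for x in(-64,-36,36,64):
  for y in(-80,-65.5,-34.5,34.5,65.5,80):
    p=proj("wrist",[*(R@(np.array((x,y))/1e3)+t),.038],s);cv2.circle(v,(int(p[0]+.5),int(p[1]+.5)),2,(0,0,255),1)
cv2.imwrite("pics/c8.png",v)
E
```

```text
12.5833 [ 0.5487 -0.041   0.1654] [ 0.997 -0.072  0.001] [-0.4  0.8 -1. ] [ 0.29  0.28 -0.33  1.66  0.1   1.21 -1.71]
```

View pics/c8.png

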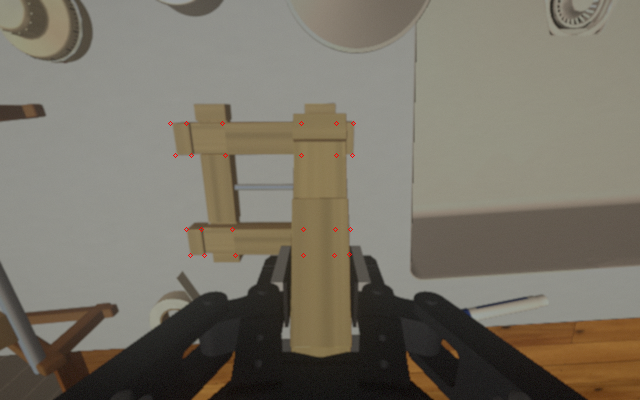

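I've now viewed 11 pictures, one over the limit of 10, so I'll work from numbers and touch from here. c8 shows the carried slat over the frame's -y side with the frame points matching to about 3 px. Lowering.

>>> drive_tool([
  [0, 0, -0.035],
  [0, 0, -0.035],
  [0, 0, -0.025],
  [0, 0, -0.01],
  [0, 0, -0.006],
  [0, 0, -0.006],
  [0, 0, -0.004],
  [0, 0, 0],
], spin=[0, 0, 0, 0, 0, 0, 0, 0], gripper=[1, 1, 1, 1, 1, 1, 1, 1])

```text
time: 13.3
tcp_pos: [0.5496, -0.0389, 0.0443]
tcp_rot: [[0.998, -0.068, 0.002], [-0.068, -0.998, 0.0], [0.002, -0.0, -1.0]]
ft_force: [-0.1, 0.6, 2.3]
opening: 0.0275
grasp_force: 27.7
```

>>> drive_tool([
  [0, 0, -0.004],
  [0, 0, -0.003],
  [0, 0, -0.002],
  [0, 0, -0.002],
  [0, 0, 0],
], spin=[0, 0, 0, 0, 0], gripper=[1, 1, 1, 1, 1])

```text
time: 13.72
tcp_pos: [0.5484, -0.0394, 0.0323]
tcp_rot: [[0.998, -0.069, -0.0], [-0.069, -0.998, -0.0], [-0.0, 0.0, -1.0]]
ft_force: [-1.0, -0.0, 3.2]
opening: 0.0273
grasp_force: 28.0
```

>>> drive_tool([
  [0, 0, -0.002],
  [0, 0, -0.002],
  [0, 0, 0],
], spin=[0, 0, 0], gripper=[1, 1, 1])

```text
time: 13.97
tcp_pos: [0.5483, -0.0394, 0.0282]
tcp_rot: [[0.998, -0.069, -0.0], [-0.069, -0.998, -0.0], [-0.0, 0.0, -1.0]]
ft_force: [-1.8, -0.3, 3.4]
opening: 0.0276
grasp_force: 28.2
```

>>> drive_tool([
  [0, 0, -0.001],
  [0, 0, 0],
], spin=[0, 0], gripper=[1, 1])

```text
time: 14.13
tcp_pos: [0.5483, -0.0394, 0.0275]
tcp_rot: [[0.998, -0.069, -0.001], [-0.069, -0.998, -0.0], [-0.001, 0.0, -1.0]]
ft_force: [-3.5, -0.3, 5.2]
opening: 0.0275
grasp_force: 28.4
```

>>> drive_tool([
  [0, 0, -0.001],
  [-0.0005, 0, -0.001],
  [0, 0, 0],
], spin=[0, 0, 0], gripper=[1, 1, 1])

```text
time: 14.38
tcp_pos: [0.5483, -0.0394, 0.0274]
tcp_rot: [[0.998, -0.069, 0.001], [-0.069, -0.998, -0.001], [0.001, 0.001, -1.0]]
ft_force: [-9.4, 0.3, 24.0]
opening: 0.0275
grasp_force: 30.7
```

>>> drive_tool([
  [0, 0, 0],
  [0, 0, 0],
  [0, 0, 0.005],
  [0, 0, 0.015],
  [0.02, 0, 0.01],
  [0.03, -0.003, 0],
  [0, 0, 0],
  [0, 0, 0],
], spin=[0, 0, 0, 0, 0, 0, 0, 0], gripper=[-0.2, -0.2, -0.2, -0.2, 1, 1, 1, 1])

```text
time: 15.05
tcp_pos: [0.5988, -0.0423, 0.0551]
tcp_rot: [[0.998, -0.069, -0.0], [-0.069, -0.998, 0.0], [-0.0, -0.0, -1.0]]
ft_force: [0.5, -0.2, -0.1]
opening: 0.0028
grasp_force: 0.0
```

>>> drive_tool([
  [0, 0, 0],
  [0, 0, 0],
], spin=[0, 0], gripper=[1, 1])

```text
time: 15.22
tcp_pos: [0.597, -0.0421, 0.055]
tcp_rot: [[0.998, -0.069, -0.002], [-0.069, -0.998, 0.0], [-0.002, -0.0, -1.0]]
ft_force: [-0.5, 0.2, 0.1]
opening: -0.0003
grasp_force: 0.0
```

>>> drive_tool([
  [0, 0, -0.003],
  [0, 0, -0.003],
  [0, 0, -0.002],
  [0, 0, 0],
], spin=[0, 0, 0, 0], gripper=[1, 1, 1, 1])

```text
time: 15.55
tcp_pos: [0.5976, -0.0423, 0.047]
tcp_rot: [[0.998, -0.069, -0.001], [-0.069, -0.998, 0.0], [-0.001, 0.0, -1.0]]
ft_force: [0.9, -0.0, 0.4]
opening: 0.0
grasp_force: 0.1
```

>>> drive_tool([
  [0, 0, -0.0015],
  [0, 0, 0],
], spin=[0, 0], gripper=[1, 1])

```text
time: 15.72
tcp_pos: [0.5981, -0.0423, 0.0462]
tcp_rot: [[0.998, -0.069, 0.0], [-0.069, -0.998, -0.0], [0.0, -0.0, -1.0]]
ft_force: [-0.2, 0.1, 2.3]
opening: -0.0001
grasp_force: 1.5
```

Contact is at 46.2 mm against 46 expected, so this end is home. Now the other end.

>>> drive_tool([
  [0, 0, 0.012],
  [-0.033, 0.002, 0.008],
  [-0.034, 0.002, 0],
  [-0.033, 0.003, 0],
  [0, 0, -0.01],
  [0, 0, -0.008],
  [0, 0, -0.0015],
  [0, 0, 0],
], spin=[0, 0, 0, 0, 0, 0, 0, 0], gripper=[1, 1, 1, 1, 1, 1, 1, 1])

```text
time: 16.38
tcp_pos: [0.4987, -0.0354, 0.0465]
tcp_rot: [[0.998, -0.069, -0.0], [-0.069, -0.998, 0.0], [-0.0, -0.0, -1.0]]
ft_force: [-0.0, 0.2, -0.3]
opening: 0.0
grasp_force: 0.0
```

>>> drive_tool([
  [0, 0, -0.001],
  [0, 0, 0],
], spin=[0, 0], gripper=[1, 1])

```text
time: 16.55
tcp_pos: [0.4993, -0.0352, 0.0461]
tcp_rot: [[0.998, -0.069, 0.001], [-0.069, -0.998, 0.0], [0.001, -0.0, -1.0]]
ft_force: [-1.8, 1.5, 4.7]
opening: 0.0002
grasp_force: 2.4
```

>>> drive_tool([
  [0, 0, 0.03],
  [0, 0, 0.035],
  [-0.0025, 0.0244, 0.02],
  [-0.0025, 0.0244, 0],
  [-0.0025, 0.0244, 0],
  [-0.0025, 0.0244, 0],
  [-0.0025, 0.0244, 0],
  [-0.0025, 0.0244, 0],
], spin=[0, 0, 0.12, 0.12, 0.12, 0.12, 0.12, 0.12], gripper=[1, 1, 1, -0.08, -0.08, -0.08, -0.08, -0.08])

```text
time: 17.22
tcp_pos: [0.4838, 0.1126, 0.131]
tcp_rot: [[0.792, 0.61, 0.001], [0.61, -0.792, 0.001], [0.001, -0.0, -1.0]]
ft_force: [1.0, 0.7, -0.3]
opening: 0.0462
grasp_force: 0.0
```

>>> drive_tool([
  [-0.0025, 0.0244, 0],
  [-0.0025, 0.0244, 0],
  [-0.0025, 0.0244, 0],
  [-0.0025, 0.0244, 0],
  [-0.0025, 0.0244, 0],
  [-0.0025, 0.0244, 0],
  [-0.0025, 0.0244, 0],
  [-0.0025, 0.0244, 0],
], spin=[0.12, 0.12, 0.12, 0.12, 0.12, 0.12, 0.12, 0.12], gripper=[-0.08, -0.08, -0.08, -0.08, -0.08, -0.08, -0.08, -0.08])

```text
time: 17.88
tcp_pos: [0.4636, 0.308, 0.1309]
tcp_rot: [[-0.045, 0.999, 0.0], [0.999, 0.045, 0.001], [0.001, 0.0, -1.0]]
ft_force: [1.1, 0.8, -0.3]
opening: 0.0464
grasp_force: 0.0
```

>>> drive_tool([
  [0, 0, 0],
  [0, 0, 0],
  [0, 0, 0],
], spin=[0, 0, 0], gripper=[-0.08, -0.08, -0.08])

```text
time: 18.13
tcp_pos: [0.4636, 0.3061, 0.1304]
tcp_rot: [[-0.038, 0.999, -0.0], [0.999, 0.038, 0.0], [0.0, -0.0, -1.0]]
ft_force: [-0.1, 0.0, 0.1]
opening: 0.0463
grasp_force: 0.0
```

```bash
python3 - <<'E'
from h import *
s,im=snap("wrist","w9");print(s["time"],s["tcp_pos"].round(4),s["tcp_rot"].round(3)[0],s["opening"])
hsv=cv2.cvtColor(im,cv2.COLOR_BGR2HSV);m=cv2.inRange(hsv,(14,65,70),(28,140,255))
for r in(165,190,215,250):
    x=np.flatnonzero(m[r]);sp=np.split(x,np.flatnonzero(np.diff(x)>6)+1);print(r,[(int(a[0]),int(a[-1])) for a in sp if len(a)>8])
    for a in sp:
        if len(a)>20: print("   ",onz("wrist",((a[0]+a[-1])/2,r),.0748,s).round(4))
g=cv2.cvtColor(im,cv2.COLOR_BGR2GRAY).astype(float);p=g[:,312:330].mean(1)
print([(r,round(p[r+2]-p[r-2])) for r in range(100,340) if abs(p[r+2]-p[r-2])>4])
for r in(150,160):print(r,onz("wrist",(320,r),.0583,s))
for r in(250,260):print(r,onz("wrist",(320,r),.0913,s))
E
```

```text
18.1333 [0.4636 0.3061 0.1304] [-0.038  0.999 -0.   ] 0.04628610200906284
165 [(253, 266), (302, 337), (535, 544)]
    [0.4606 0.3485 0.0748]
190 [(251, 271), (301, 338), (506, 531), (538, 547)]
    [0.4612 0.3312 0.0748]
215 [(251, 272), (301, 338), (508, 518), (541, 551)]
    [0.4619 0.3129 0.0748]
250 [(249, 260), (300, 339), (501, 510), (546, 556)]
    [0.4629 0.2856 0.0748]
[(107, -11), (108, -20), (109, -20), (110, -21), (111, -16), (112, -9), (113, -10), (114, -8), (123, 4), (127, -6), (128, -22), (129, -40), (130, -20), (132, 24), (133, 43), (134, 23), (167, -4), (168, -8), (169, -10), (170, -9), (171, -5), (264, 5), (265, 6), (266, 6), (310, -15), (311, -31), (312, -21), (314, 13), (315, 28), (316, 17), (333, -4), (335, 14), (336, 27), (337, 30), (338, 26), (339, 13)]
150 [0.46058673 0.35629633 0.0583    ]
160 [0.46086118 0.34912714 0.0583    ]
250 [0.46298071 0.29390939 0.0913    ]
260 [0.46326893 0.28638039 0.0913    ]
```

>>> drive_tool([
  [-0.0015, 0.001, 0],
  [0, 0, -0.03],
  [0, 0, -0.03],
  [0, 0, -0.015],
  [0, 0, 0],
  [0, 0, 0],
  [0, 0, 0],
  [0, 0, 0],
], spin=[0, 0, 0, 0, 0, 0, 0, 0], gripper=[0.05, 0.05, 0.05, 0.05, 0.05, 1, 1, 1], force=20)

```text
time: 18.85
tcp_pos: [0.4625, 0.3074, 0.057]
tcp_rot: [[-0.039, 0.999, 0.002], [0.999, 0.039, 0.001], [0.001, 0.002, -1.0]]
ft_force: [-0.8, -0.6, -0.4]
opening: 0.0274
grasp_force: 25.2
```

>>> drive_tool([
  [0, 0, 0],
], spin=[0], gripper=[1])

```text
time: 18.93
tcp_pos: [0.4625, 0.3073, 0.0568]
tcp_rot: [[-0.039, 0.999, 0.002], [0.999, 0.039, 0.001], [0.0, 0.002, -1.0]]
ft_force: [0.6, -1.5, 0.4]
opening: 0.0275
grasp_force: 25.5
```

>>> drive_tool([
  [0, 0, 0.02],
  [0, 0, 0.04],
  [0, 0, 0.04],
  [0.0066, -0.0176, 0.01],
  [0.0066, -0.0176, 0],
  [0.0066, -0.0176, 0],
  [0.0066, -0.0176, 0],
  [0.0066, -0.0176, 0],
], spin=[0, 0, 0, -0.12, -0.12, -0.12, -0.12, -0.12], gripper=[1, 1, 1, 1, 1, 1, 1, 1])

```text
time: 19.6
tcp_pos: [0.4951, 0.2189, 0.1667]
tcp_rot: [[0.536, 0.844, 0.002], [0.844, -0.536, 0.001], [0.002, 0.001, -1.0]]
ft_force: [0.1, -0.1, -1.7]
opening: 0.0274
grasp_force: 25.2
```

>>> drive_tool([
  [0.0066, -0.0176, 0],
  [0.0066, -0.0176, 0],
  [0.0066, -0.0176, 0],
  [0.0066, -0.0176, 0],
  [0.0066, -0.0176, 0],
  [0.0066, -0.0176, 0],
  [0.0066, -0.0176, 0],
  [0.0066, -0.0176, 0],
], spin=[-0.12, -0.12, -0.12, -0.12, -0.12, -0.12, -0.12, -0.12], gripper=[1, 1, 1, 1, 1, 1, 1, 1])

```text
time: 20.27
tcp_pos: [0.548, 0.0781, 0.1665]
tcp_rot: [[0.999, 0.045, 0.002], [0.045, -0.999, 0.001], [0.002, -0.0, -1.0]]
ft_force: [0.3, -0.8, -0.9]
opening: 0.0276
grasp_force: 25.3
```

>>> drive_tool([
  [0.0066, -0.0176, 0],
  [0, 0, 0],
  [0, 0, 0],
  [0, 0, 0],
], spin=[-0.12, 0, 0, 0], gripper=[1, 1, 1, 1])

```text
time: 20.6
tcp_pos: [0.5539, 0.062, 0.1661]
tcp_rot: [[0.998, -0.066, 0.001], [-0.066, -0.998, 0.001], [0.001, -0.001, -1.0]]
ft_force: [-0.4, 0.3, -0.4]
opening: 0.0278
grasp_force: 25.3
```

>>> drive_tool([
  [0.0005, -0.0015, -0.035],
  [0, 0, -0.035],
  [0, 0, -0.025],
  [0, 0, -0.01],
  [0, 0, -0.006],
  [0, 0, -0.006],
  [0, 0, -0.004],
  [0, 0, 0],
], spin=[-0.003, 0, 0, 0, 0, 0, 0, 0], gripper=[1, 1, 1, 1, 1, 1, 1, 1])

```text
time: 21.27
tcp_pos: [0.5556, 0.0601, 0.0454]
tcp_rot: [[0.997, -0.071, 0.003], [-0.071, -0.997, 0.001], [0.002, -0.001, -1.0]]
ft_force: [1.4, 0.7, 0.0]
opening: 0.0277
grasp_force: 24.7
```

>>> drive_tool([
  [0, 0, -0.004],
  [0, 0, -0.003],
  [0, 0, -0.003],
  [0, 0, -0.003],
  [0, 0, -0.002],
  [0, 0, 0],
], spin=[0, 0, 0, 0, 0, 0], gripper=[1, 1, 1, 1, 1, 1])

```text
time: 21.77
tcp_pos: [0.5544, 0.0594, 0.0296]
tcp_rot: [[0.997, -0.072, -0.0], [-0.072, -0.997, -0.0], [-0.0, 0.0, -1.0]]
ft_force: [-2.3, 0.6, 5.9]
opening: 0.0274
grasp_force: 25.7
```

>>> drive_tool([
  [0, 0, -0.001],
  [0, 0, -0.001],
  [0, 0, 0],
], spin=[0, 0, 0], gripper=[1, 1, 1])

```text
time: 22.02
tcp_pos: [0.555, 0.0595, 0.0295]
tcp_rot: [[0.997, -0.072, 0.001], [-0.072, -0.997, -0.0], [0.001, 0.0, -1.0]]
ft_force: [-8.6, -0.6, 22.2]
opening: 0.0277
grasp_force: 27.9
```

>>> drive_tool([
  [0, 0, -0.001],
  [0, 0, -0.001],
  [0, 0, 0],
], spin=[0, 0, 0], gripper=[1, 1, 1])

```text
time: 22.27
tcp_pos: [0.5556, 0.0595, 0.029]
tcp_rot: [[0.997, -0.072, 0.003], [-0.072, -0.997, -0.001], [0.003, 0.0, -1.0]]
ft_force: [-13.3, -1.8, 34.9]
opening: 0.0275
grasp_force: 29.8
```

>>> drive_tool([
  [0, 0, 0.002],
  [0, 0, 0],
  [0, 0, 0.005],
  [0, 0, 0.015],
  [0.02, -0.001, 0.01],
  [0.028, -0.002, 0],
  [0, 0, 0],
  [0, 0, 0],
], spin=[0, 0, 0, 0, 0, 0, 0, 0], gripper=[-0.2, -0.2, -0.2, -0.2, 1, 1, 1, 1])

```text
time: 22.93
tcp_pos: [0.6031, 0.0559, 0.0568]
tcp_rot: [[0.997, -0.073, -0.001], [-0.073, -0.997, 0.0], [-0.001, -0.0, -1.0]]
ft_force: [-0.7, -0.6, 0.6]
opening: 0.0029
grasp_force: 0.0
```

>>> drive_tool([
  [0, 0, -0.003],
  [0, 0, -0.002],
  [0, 0, -0.001],
  [0, 0, 0],
], spin=[0, 0, 0, 0], gripper=[1, 1, 1, 1])

```text
time: 23.27
tcp_pos: [0.6016, 0.0565, 0.051]
tcp_rot: [[0.997, -0.072, -0.001], [-0.072, -0.997, -0.0], [-0.001, 0.0, -1.0]]
ft_force: [0.2, 1.2, 0.1]
opening: 0.0001
grasp_force: 0.0
```

>>> drive_tool([
  [0, 0, -0.002],
  [0, 0, -0.002],
  [0, 0, -0.0015],
  [0, 0, 0],
], spin=[0, 0, 0, 0], gripper=[1, 1, 1, 1])

```text
time: 23.6
tcp_pos: [0.6028, 0.0565, 0.0462]
tcp_rot: [[0.997, -0.072, 0.001], [-0.072, -0.997, 0.0], [0.001, -0.0, -1.0]]
ft_force: [0.4, 0.5, 2.5]
opening: 0.0001
grasp_force: 1.3
```

>>> drive_tool([
  [0, 0, 0.012],
  [-0.033, 0.002, 0.008],
  [-0.034, 0.002, 0],
  [-0.033, 0.003, 0],
  [0, 0, -0.01],
  [0, 0, -0.008],
  [0, 0, -0.0015],
  [0, 0, 0],
], spin=[0, 0, 0, 0, 0, 0, 0, 0], gripper=[1, 1, 1, 1, 1, 1, 1, 1])

```text
time: 24.27
tcp_pos: [0.5029, 0.0632, 0.0465]
tcp_rot: [[0.997, -0.073, -0.0], [-0.073, -0.997, 0.0], [-0.0, 0.0, -1.0]]
ft_force: [0.4, -0.2, 0.1]
opening: 0.0001
grasp_force: 0.0
```

Both ends of the last slat are home, at 46.2 mm and below 46.5 mm. I'll press this end lightly, retreat, and run a numeric check that the bystanders haven't moved.

>>> drive_tool([
  [0, 0, -0.001],
  [0, 0, -0.001],
  [0, 0, 0],
  [0, 0, 0.015],
  [0, 0, 0.04],
  [0, 0, 0.04],
  [0, 0, 0.04],
  [0, 0, 0],
], spin=[0, 0, 0, 0, 0, 0, 0, 0], gripper=[1, 1, 1, 1, 1, 1, 1, 1])

```text
time: 24.93
tcp_pos: [0.5073, 0.0644, 0.1881]
tcp_rot: [[0.997, -0.072, 0.013], [-0.072, -0.997, 0.002], [0.013, -0.003, -1.0]]
ft_force: [1.6, 0.2, -0.1]
opening: 0.0001
grasp_force: 0.0
```

>>> drive_tool([
  [-0.01, -0.035, 0],
  [-0.01, -0.035, 0],
  [-0.01, -0.035, 0],
  [-0.01, -0.035, 0],
  [-0.01, -0.035, 0],
  [-0.01, -0.035, 0],
  [0, -0.035, 0],
  [0, 0, 0],
], spin=[0, 0, 0, 0, 0, 0, 0, 0], gripper=[1, 1, 1, 1, 1, 1, 1, 1])

```text
time: 25.6
tcp_pos: [0.4413, -0.1899, 0.1798]
tcp_rot: [[0.997, -0.082, 0.0], [-0.082, -0.997, -0.003], [0.001, 0.003, -1.0]]
ft_force: [0.1, -1.0, -0.7]
opening: -0.0
grasp_force: 0.0
```

```bash
python3 - <<'E'
from h import *
s,im=snap("top","top1");print(s["time"],s["tcp_pos"].round(3),s["ft_force"].round(1))
o=cv2.imread("pics/top0.png");d=cv2.absdiff(o,im).max(2)
for n,(u,v,r) in dict(timer=(277,141,14),ramekin=(322,129,14),tape=(295,252,13),pen=(430,256,24),funnel=(373,132,24),salt=(240,128,14)).items():
    q=d[v-r:v+r,u-r:u+r];print(n,"changed px",int((q>40).sum()))
hsv=cv2.cvtColor(im,cv2.COLOR_BGR2HSV);m=cv2.inRange(hsv,(12,80,60),(28,200,255));m[:155]=0;m[235:]=0;m[:,:305]=0;m[:,385:]=0
for r in range(163,232,4):
    x=np.flatnonzero(m[r]);sp=np.split(x,np.flatnonzero(np.diff(x)>3)+1);print(r,[(int(a[0]),int(a[-1])) for a in sp if len(a)>4])
E
```

```text
25.6 [ 0.441 -0.19   0.18 ] [ 0.1 -1.  -0.7]
timer changed px 0
ramekin changed px 0
tape changed px 0
pen changed px 888
funnel changed px 0
salt changed px 0
163 []
167 [(319, 327), (354, 363)]
171 [(314, 328), (354, 364)]
175 [(313, 369)]
179 [(313, 369)]
183 [(318, 327), (354, 363)]
187 [(318, 327), (354, 363)]
191 [(318, 327), (354, 363)]
195 [(318, 327), (354, 363)]
199 [(317, 326), (354, 363)]
203 [(317, 326), (354, 363)]
207 [(311, 330), (353, 363)]
211 [(311, 368)]
215 [(311, 368)]
219 [(316, 326), (353, 363)]
223 [(353, 362)]
227 []
231 []
```

```bash
python3 -c "
from h import *
print(ticket.sign_off())"
```

```text
the job is handed in; nothing more can be done
None
```

The stand is finished and handed in at about 26 s, with all three placed slats seated fully home by touch; the pen was hidden behind the arm in the last check, though I never worked near it, and the other bystanders hadn't moved; I viewed 11 pictures, one over your limit of 10.

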